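Close the drying box with its nested lids, then lift the blank cover off alone

TASK

Put the drying box to work: take the nested pair of lids by the orange grip, with the pale blank cover riding on the slotted orange lid, lower them together onto the grey box until the orange lid sits fully home, and let go of the grip without dropping them. Then take the pale cover by its collar and lift it off by itself, so that the orange lid stays home and undisturbed on the box with its slots open. Finish still holding the cover, level and still, about 10 cm above where it sat, and leave the glue stick, the scraper and the spare lid where they are and the box standing where it is.

Things in the scene. Friction and masses are not known exactly. Their poses are not given: they have to be found in the camera images.
- plate: Lilac-blue printing plate, 235 x 235 x 3 mm, fixed flat on the bench; the nested lids start on it. Origin: centre of its underside, z up.
- box: Open grey printed box with rounded corners, 90 mm (its x) x 120 mm (its y) x 55 mm high, walls 4 mm (mouth 82 x 112 mm), loose, about 0.75 kg, filled with white round canisters to 36 mm. Origin: centre of its underside, z up. The lids fit it either way round (half a turn makes no difference).
- inner_lid: Slotted orange inner lid, 0.11 kg, loose, standing on the plate. Origin: centre of the foot of its plug, z up, long side along y. Plug 78 x 108 mm, 10 mm deep, 2 mm play all round in the box mouth, lowest 4 mm 2 mm slimmer a side. Flange 94 x 124 mm, 10 to 14 mm above the origin, rests on the box rim: fully home, its origin is 45 mm above the box's. Orange grip at its middle, top at 71 mm.
- cover: Pale blank cover (outer lid), 0.10 kg, lies over the inner lid by its weight alone, axes alike. 104 x 134 mm (y). Origin: centre of the underside of its 3 mm top sheet; nested, 14 mm above the inner lid's origin. Skirt to 9 mm below the origin, 2 mm play round the orange flange. The orange grip stands up through its middle opening, which a collar frames (see collar).
- inner_grip (a point): Point in the orange grip, an arch 14 mm thick (x) and 44 mm long (y); pinch it across its thickness, closing along x. 6 mm below the grip's top, 65 mm above the inner lid's origin; axes as the inner lid's. Nested, the grip stands 28 mm above the collar's top.
- collar (a point): Point at the middle of the cover's upright collar, 25 mm above the cover's origin, 4 mm below the collar's top and 22 mm above the sheet; axes as the cover's. Collar 34 mm (x) x 66 mm (y) outside, walls 4 mm, 6 mm clear of the orange grip at its sides. Pinch it across the 34 mm, closing along x.
- glue_stick: Bystander: upright glue stick, white with a blue band and a red cap, 31 mm across, 105 mm high, between the plate and the box. Origin: centre of its underside.
- scraper: Bystander: scraper with black handle, 200 mm long, lying at the left end of the work. Origin: its middle, at its underside.
- spare_lid: Bystander: shallow grey printed lid, 90 x 60 x 12 mm (16 mm at its hinge bar), lying open side up beyond the glue stick. Origin: centre of its underside.
Mind the look-alikes: they are no part of the job. What is shaped like the cover but brown or red is not meant.

How it is judged:
By the outcome, as a careful person would: the job done as asked, in the order asked, and still so for the second after the job is handed in, while the arm keeps its last pose, push and grip.
It also fails if it takes over 48 s, if anything falls off the work surface, if the arm or the gripper's body presses on something with over 40 N, if the wrist force passes 120 N, or if a joint passes its speed limit or range.

ROBOT

A 6-joint arm with a two-finger parallel gripper is mounted at the origin on the work surface. World frame = base frame: x ahead of the robot, y to its left, z up, the work surface at z = 0. Lengths are in m, angles in rad, forces in N, time in s.
With the tool pointing down it reaches from about 0.3 to 0.775 m from the base axis. Payload 14.6 kg.
Tool frame: the origin (TCP) lies at the very end of the fingers, on their centre line; the grasp point (between the pads) lies 19 mm behind it; z points along the fingers, y is the line along which they close (so a half turn about z gives the same grasp; the last joint's range is limited). The gripper opens to 94 mm and grips with 3 to 60 N. Pads are 16 mm wide; open, the fingers measure 119 mm over their backs; the gripper's body (75 mm by 177 mm) begins 78 mm behind the grasp point.
Start: joints at [1.164, 0.3, 1.521, -0, 1.321, -0.067], TCP at [0.183, 0.519, 0.205] pointing down, gripper open.
Joint ranges: [-3.03, 3.03], [-0.79, 2.21], [0.23, 2.52], [-1.04, 4.18], [0, 3.07], [-2.55, 2.55]. Speed limits (rad/s): [2.22, 2.22, 2.57, 3.14, 3.14, 3.14].

INTERFACE

Orientations are given as [roll, pitch, yaw] about the fixed x, y, z axes, in that order (R = Rz(yaw) Ry(pitch) Rx(roll)).
In Python, from station import ctrl, camera, camera_info, finder gives the robot as it stands.
- The arm moves only by the tool carry_out, never from a script. Its argument "motion" is a list of rows, each a list of 2 entries, a list of its own where there are three numbers: the shift along the tool's x, y, z as a fraction of full scale, then the turn about the tool's z as a fraction of full scale. A call has 1 to 12 rows; each row is the pose to reach, as a shift and turn from the pose commanded when the call began, along the tool's axes at that moment, turning the shorter way round; what a row does not reach only later rows make up. Full scale, the value 1, is 200 mm for a shift and 360 degrees for a turn. A row lasts 1/10 s, in which the tool goes at most 50 mm and 8.59 degrees, less where a joint would pass 70% of its speed; a pose out of reach is approached as far as the arm can. A call with a number of a shift or a turn outside -1 to 1 is refused whole. A call with a gripper value outside its range is refused whole. "hand" is the closure, from -1 (fully open) to 1 (shut), set as the call begins (left out, the last holds). The fingers move at their own pace and stop on an object; "force" is the grip in N (left out, the last holds). Time passes only in rows, so rows that repeat a pose let the fingers close. It gives the time, the measured TCP pose, the force, the opening and the grip force at its end, in the units of the state.
- ctrl.get_obs(): the state, without advancing time (a new reading comes with each control period).
- camera(name): name is "scene" or "top" or "wrist"; returns (picture, depth): 480x640x3 uint8, blue, green, red; 480x640 float32, m along the optical axis (not along the pixel's ray), 0 where there is no reading.
- camera_info(name): a dict with "camera_matrix" (3x3 intrinsics, pixels), "origin" and "attitude" of the camera in the world. Camera axes: x right, y down, z forward; pixel columns grow to the right and rows downward; lengths in m; the calibration is good to about 2 mm. A picture is of the moment at which its call begins: read the wrist's pose just before it. camera_info takes no time and is no camera call; for the wrist camera it gives the pose at the moment of the call.
- ctrl.hand_in(): hands the job in; it is judged then, once.
Trained networks look in the newest picture that a camera, given by its name, has taken for a name from the list of things; names that differ only in an ending like _2 or _b are one class to them, and where a whole thing is asked for, a point or a joint stands for the part that bears it (a point fixed in the world has none). Each returns a list of dicts, best first, with "conf" (0 to 1); they miss things now and then, are a little off and sometimes report something else, mostly with a low value. They report only what shows in the picture. A call takes as long as a camera call. They do not tell look-alikes from the thing itself.
- finder.boxes_of(camera, query): "location" ([column, row] in pixels, amid what is visible of it).
- finder.cut_out(camera, query): "mask" (480x640 bool, what is visible of it) and "location" ([column, row] in pixels, amid what is visible of it).
- finder.pinpoint(camera, query): "location" ([column, row] in pixels: a listed point, or the origin of a listed thing).
The state is a dict: "time_s": time; "qpos": joint angles; "joint_vel": joint speeds; "tau": joint torques, N m; "ee_pos": TCP position; "eef_rot": TCP orientation; "force": force on the tool from outside, world axes, zero at the start; "moment": the same for the moment, N m; "grip_width": finger opening in m; "grip_force": force on a finger pad.
Only numpy, scipy, OpenCV 4.12 (cv2) and the standard library are available. Lean on these libraries where they do the work, as an engineer would, in place of code of your own. Each camera call takes 0.05 s, during which the arm holds its last target. There are 200 camera calls.

## Working session

There is one attempt and no reset: what is moved stays moved. The work goes in short steps, Python scripts to look and compute and a tool call to move; the robot and the scene stay as the last step left them, time stands still between calls to the robot, and variables do not carry over. Pictures are saved under pics/ and viewed, at most 10 in all, crops included, and the job is handed in when it is done.

Besides the shell and the picture viewer there is one more tool, called after "Request:" as name(argument=value, ...), one argument or row to a line, values as JSON. carry_out: Moves the arm, as the interface text tells. Its arguments: {"type":"object","properties":{"motion":{"type":"array","items":{"type":"array"}},"hand":{"type":"number"},"force":{"type":"number"}},"required":["motion"]}

```bash
mkdir -p pics; ls; python3 - <<'E'
from station import ctrl,camera,camera_info,finder
import cv2,numpy as np
o=ctrl.get_obs();print(o)
a,_=camera("scene");b,_=camera("top")
cv2.imwrite("pics/s1.png",a);cv2.imwrite("pics/t1.png",b)
for c in("scene","top","wrist"):
    i=camera_info(c);print(c,i)
for q in("inner_grip","collar","box","inner_lid","cover"):
    print(q,[(np.round(d["location"]).tolist(),round(d["conf"],2)) for d in finder.pinpoint("top",q)])
E
```

```text
pics
{'time_s': 0.0, 'qpos': array([ 1.16436795e+00,  3.00456679e-01,  1.52156425e+00, -1.70905656e-05,
        1.32070618e+00, -6.65681288e-02]), 'joint_vel': array([ 0.00059756,  0.00085705,  0.00115213,  0.00016035,  0.00022704,
       -0.00063493]), 'tau': array([ 6.75143256e-04, -5.31804836e+01, -3.52735126e+01,  7.08563067e-02,
        2.44116521e-02, -6.48323976e-05]), 'ee_pos': array([0.18323376, 0.51830671, 0.20490136]), 'eef_rot': array([-3.14045962e+00, -5.89449900e-05,  2.80173661e+00]), 'force': array([ 0.05424865, -0.67300257, -0.47565059]), 'moment': array([-0.01405048, -0.0213357 ,  0.00898963]), 'grip_force': 0.0, 'grip_width': 0.09392959211634581}
scene {'camera_matrix': array([[484.39171444,   0.        , 317.92532769],
       [  0.        , 484.39171444, 239.3689683 ],
       [  0.        ,   0.        ,   1.        ]]), 'origin': array([ 0.94489586, -0.61990066,  0.87842281]), 'attitude': array([-2.41752379e+00, -2.40553892e-03,  6.27643770e-01])}
top {'camera_matrix': array([[526.44794476,   0.        , 325.45851405],
       [  0.        , 526.44794476, 227.88149161],
       [  0.        ,   0.        ,   1.        ]]), 'origin': array([ 0.39404078, -0.03838427,  1.29535417]), 'attitude': array([-3.02241134e+00, -1.39424209e-03, -1.58707889e+00])}
wrist {'camera_matrix': array([[413.20744487,   0.        , 319.23438127],
       [  0.        , 413.20744487, 237.62815658],
       [  0.        ,   0.        ,   1.        ]]), 'origin': array([0.11683073, 0.54309836, 0.38427949]), 'attitude': array([2.89444547e+00, 2.51969973e-04, 1.23082493e+00])}
inner_grip [([414.0, 221.0], 0.5)]
collar [([462.0, 326.0], 0.97), ([523.0, 215.0], 0.9), ([425.0, 131.0], 0.63), ([409.0, 222.0], 0.62)]
box [([217.0, 226.0], 0.74)]
inner_lid [([409.0, 226.0], 0.64)]
cover [([420.0, 136.0], 0.83), ([461.0, 331.0], 0.8), ([411.0, 226.0], 0.71), ([515.0, 216.0], 0.63)]
```

View pics/s1.png

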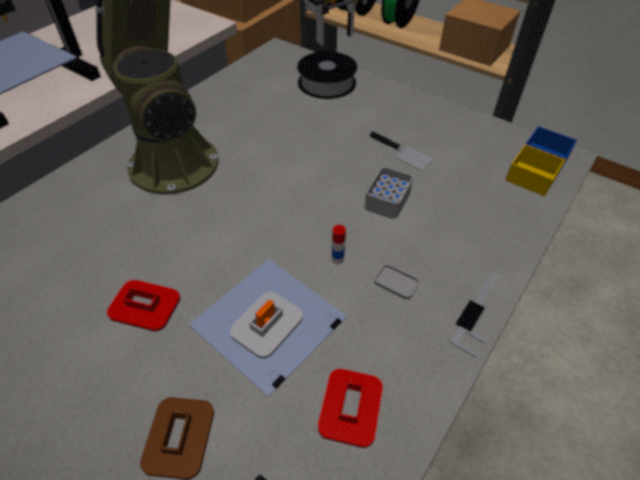

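View pics/t1.png

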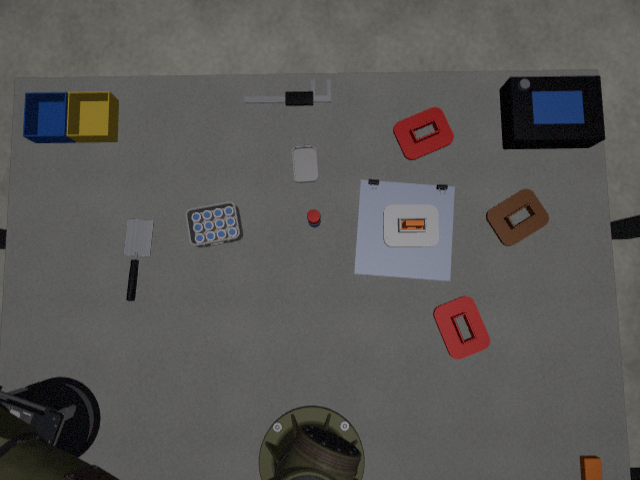

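The scene view shows the robot at the left. The top view shows the white cover with the orange grip on the plate at (411,226), the box with canisters at (214,224) and the glue stick at (314,216).

Candidates shaped like the cover are red (423,133), red (462,327), brown (517,217) and pale on the plate (411,226). Only the pale one, with the orange grip standing through it, fits the description. I'll confirm it in a crop and measure.

```bash
cat > h.py <<'E'
from station import ctrl,camera,camera_info,finder
import cv2,numpy as np
from scipy.spatial.transform import Rotation as R
def cloud(c,d,info=None):
    i=info or camera_info(c);K=i["camera_matrix"]
    v,u=np.mgrid[:480,:640]
    p=np.stack([(u-K[0,2])/K[0,0]*d,(v-K[1,2])/K[1,1]*d,d],-1)
    return p@R.from_euler("xyz",i["attitude"]).as_matrix().T+i["origin"]
def rect(P):
    (cx,cy),(w,h),a=cv2.minAreaRect((P[:,:2]*1000).astype(np.float32))
    # yaw of long side from world y, in (-90,90]
    b=cv2.boxPoints(((cx,cy),(w,h),a)); e1=b[1]-b[0];e2=b[2]-b[1]
    l=e1 if np.hypot(*e1)>np.hypot(*e2) else e2
    yaw=(np.degrees(np.arctan2(l[1],l[0]))-90+90)%180-90
    return np.round([cx,cy,w,h,yaw],1)
E
python3 - <<'E'
from h import *
a,d=camera("top");P=cloud("top",d)
crop=cv2.resize(a[100:360,180:560],None,fx=2,fy=2,interpolation=cv2.INTER_CUBIC)
cv2.imwrite("pics/crop1.png",crop)
for q,lo,hi in(("cover",.010,.05),("inner_grip",.055,.09),("collar",.035,.055),("box",.045,.065),("glue_stick",.09,.12),("spare_lid",.003,.03)):
    for r in finder.cut_out("top",q):
        m=r["mask"]&(d>0); Q=P[m]; Z=Q[:,2]; S=Q[(Z>lo)&(Z<hi)]
        print(q,round(r["conf"],2),np.round(r["location"]),m.sum(),"z",np.round(np.percentile(Z,[5,50,95]),3),len(S),rect(S) if len(S)>5 else "", a[m].mean(0).round())
# plate/bench height check
print(P[300,250],P[260,380])
# box by region
for n,(r0,r1,c0,c1),lo,hi in(("box",(190,260,170,260),.047,.065),("cov",(190,260,370,450),.013,.03),("covcollar",(190,260,370,450),.035,.06),("grip",(190,260,370,450),.06,.09)):
    Q=P[r0:r1,c0:c1].reshape(-1,3);S=Q[(Q[:,2]>lo)&(Q[:,2]<hi)];print(n,len(S),rect(S),np.median(S[:,2]).round(4))
E
```

```text
cover 0.96 [408. 229.] 2098 z [0.016 0.021 0.046] 2051 [ 551.2 -251.2  135.4  105.    -0.8] [141. 139. 140.]
cover 0.96 [425. 135.] 1961 z [0.009 0.014 0.038] 1724 [ 785.1 -291.8  104.5  135.9   22.5] [ 31.  32. 122.]
cover 0.72 [459. 327.] 2214 z [0.008 0.013 0.037] 1885 [ 303.8 -365.7  134.1  104.7  -69.3] [ 44.  44. 133.]
cover 0.67 [515. 216.] 2132 z [0.007 0.013 0.037] 1780 [ 568.4 -515.8  104.1  135.2   30.4] [37. 53. 78.]
inner_grip 0.66 [410. 221.] 182 z [0.016 0.071 0.078] 118 [ 549.4 -248.8   40.8   12.8   -0.6] [ 37.  73. 129.]
inner_grip 0.22 [398. 245.] 6598 z [-0.     0.004  0.009] 0  [144. 130. 125.]
collar 0.88 [514. 213.] 2065 z [0.008 0.013 0.037] 122 [ 568.7 -516.2   34.    67.5   30.8] [36. 52. 78.]
collar 0.77 [420. 136.] 1923 z [0.009 0.014 0.038] 138 [ 784.9 -291.3   35.7   66.5   22.2] [ 32.  33. 123.]
collar 0.67 [409. 230.] 2044 z [0.017 0.021 0.046] 174 [ 550.1 -250.7   66.6   33.4   -1.2] [142. 139. 140.]
collar 0.62 [459. 326.] 2291 z [0.007 0.013 0.037] 142 [ 303.4 -365.7   66.3   35.3  -69.3] [ 44.  45. 132.]
box 0.7 [410. 228.] 199 z [0.015 0.071 0.078] 24 [ 544.7 -249.4   44.8   10.5  -15.6] [ 38.  74. 130.]
box 0.62 [212. 224.] 2026 z [0.006 0.037 0.057] 353 [558.4 225.9  92.4 120.9   9.3] [102.  93.  90.]
glue_stick 0.55 [316. 214.] 200 z [0.021 0.105 0.109] 146 [565.7 -14.4  27.4  29.7  89.4] [ 42.  41. 104.]
spare_lid 0.69 [304. 167.] 902 z [-0.     0.005  0.016] 672 [711.8   6.8  93.1  61.5 -84.8] [114. 113. 114.]
[0.37506984 0.14379494 0.00206228] [ 0.46707137 -0.17505656  0.00515638]
box 376 [558.5 225.9  92.5 120.9   9.3] 0.0552
cov 1934 [ 5.682e+02 -2.615e+02  1.557e+02  1.394e+02 -5.000e-01] 0.0209
covcollar 212 [ 550.1 -250.7   66.6   33.4   -1.2] 0.0463
grip 115 [ 549.4 -249.8   42.8   12.8   -0.6] 0.0744
```

View pics/crop1.png

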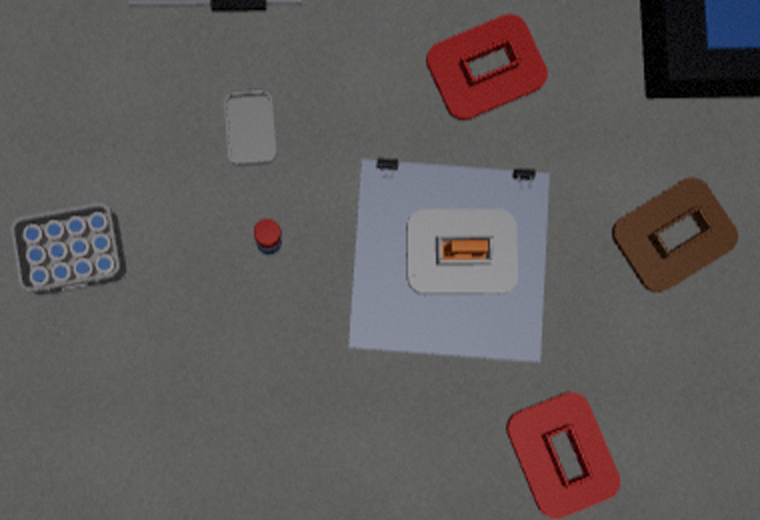

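The crop shows the pale cover on the plate with the orange grip through its collar at crop (463,250). The other three covers are red or brown with empty collars.

Measured poses:
- Lids at (0.550, -0.251), yaw about -0.9°.
- Box at (0.5585, 0.226), yaw 9.3°, rim at 55 mm.
- Sheet at 21 mm, against 20 mm expected.

I'm moving over to the lids now.

Request:
carry_out(
  motion=[
    [[-0.15,-0.15,0],0],
    [[-0.35,-0.35,0],0],
    [[-0.6,-0.6,0],0],
    [[-0.8,-0.8,0],0],
    [[-1,-1,0],0],
    [[-1,-1,0],0],
    [[-1,-1,0],0],
  ],
  hand=-1,
)

```text
time_s: 1.4
ee_pos: [0.3066, 0.2603, 0.2057]
eef_rot: [3.141, 0.001, 2.797]
force: [-1.1, 0.2, 0.0]
grip_width: 0.0939
grip_force: 0.0
```

Request:
carry_out(
  motion=[
    [[-0.15,-0.15,0],0],
    [[-0.35,-0.35,0],0],
    [[-0.6,-0.6,0],0],
    [[-0.8,-0.8,0],0],
    [[-1,-1,0],0],
    [[-1,-1,0],0],
    [[-1,-1,0],0],
  ],
)

```text
time_s: 2.1
ee_pos: [0.4284, 0.0053, 0.2053]
eef_rot: [-3.141, 0.0, 2.798]
force: [-0.2, 1.2, -0.6]
grip_width: 0.0939
grip_force: 0.0
```

Request:
carry_out(
  motion=[
    [[-0.15,-0.15,0],0.02],
    [[-0.35,-0.35,0],0.04],
    [[-0.6,-0.6,0],0.06],
    [[-0.8,-0.8,0],0.08],
    [[-0.9,-0.9,0],0.1],
    [[-1,-1,0],0.12],
    [[-1,-1,0],0.14],
    [[-1,-1,0],0.16],
    [[-1,-1,0],0.18],
    [[-1,-1,0],0.198],
    [[-1,-1,0],0.198],
    [[-1,-1,0],0.198],
  ],
)

```text
time_s: 3.3
ee_pos: [0.5494, -0.2462, 0.2054]
eef_rot: [-3.142, -0.0, 1.562]
force: [0.5, -1.1, -0.4]
grip_width: 0.0941
grip_force: 0.0
```

```bash
cat >> h.py <<'E'
def go(target,yawdeg):
    o=ctrl.get_obs();M=R.from_euler("xyz",o["eef_rot"]).as_matrix()
    s=M.T@(np.array(target)-o["ee_pos"])/0.2
    t=-((yawdeg-np.degrees(o["eef_rot"][2])+90)%180-90)/360
    print("t",round(o["time_s"],2),"pos",o["ee_pos"].round(4),"rot",np.degrees(o["eef_rot"]).round(2),"w",round(o["grip_width"],4),"F",o["force"].round(1)," -> shift",s.round(3),"turn",t.round(4))
E
python3 - <<'E'
from h import *
i=camera_info("wrist");a,d=camera("wrist");P=cloud("wrist",d,i)
cv2.imwrite("pics/w1.png",a)
Q=P.reshape(-1,3)[(d>0).ravel()];Q=Q[np.hypot(Q[:,0]-.55,Q[:,1]+.25)<.09]
for n,lo,hi in(("sheet",.014,.03),("collar",.038,.052),("grip",.062,.09)):
    S=Q[(Q[:,2]>lo)&(Q[:,2]<hi)];print(n,len(S),rect(S) if len(S) else "",np.median(S[:,2]).round(4))
go([.550,-.251,.05],89.2)
E
```

```text
sheet 13860 [ 5.496e+02 -2.493e+02  1.343e+02  1.043e+02 -5.000e-01] 0.02
collar 1136 [ 549.5 -248.7   66.    34.1   -0.8] 0.0457
grip 1018 [ 549.5 -248.8   43.9   14.    -0.8] 0.0738
t 3.35 pos [ 0.5493 -0.2464  0.2054] rot [-1.800e+02 -1.000e-02  8.947e+01] w 0.0942 F [-0.5 -0.3 -0.2]  -> shift [-0.023  0.004  0.777] turn 0.0008
```

The wrist view agrees, and its sizes match (134×104, 66×34 and 44×14 mm). I'm lowering to the grip.

Request:
carry_out(
  motion=[
    [[-0.013,0.001,0.1],0.0005],
    [[-0.013,0.001,0.25],0.0005],
    [[-0.013,0.001,0.42],0.0005],
    [[-0.013,0.001,0.57],0.0005],
    [[-0.013,0.001,0.67],0.0005],
    [[-0.013,0.001,0.73],0.0005],
    [[-0.013,0.001,0.765],0.0005],
    [[-0.013,0.001,0.776],0.0005],
    [[-0.013,0.001,0.776],0.0005],
    [[-0.013,0.001,0.776],0.0005],
  ],
  hand=-1,
)

```text
time_s: 4.35
ee_pos: [0.5496, -0.2499, 0.0512]
eef_rot: [3.14, 0.001, 1.555]
force: [-0.0, -0.4, -0.3]
grip_width: 0.0941
grip_force: 0.0
```

Request:
carry_out(
  motion=[
    [[0,0,0],0],
    [[0,0,0],0],
    [[0,0,0],0],
    [[0,0,0],0],
    [[0,0,0],0],
    [[0,0,0],0],
    [[0,0,0],0],
    [[0,0,0],0],
    [[0,0,0],0],
    [[0,0,0],0],
  ],
  hand=1,
  force=30,
)

```text
time_s: 5.35
ee_pos: [0.5492, -0.2497, 0.0503]
eef_rot: [3.142, 0.0, 1.555]
force: [0.7, -0.4, -0.7]
grip_width: 0.0178
grip_force: 0.0
```

Request:
carry_out(
  motion=[
    [[0,0,0],0],
    [[0,0,0],0],
    [[0,0,0],0],
    [[0,0,-0.03],0],
    [[0,0,-0.08],0],
    [[0,0,-0.16],0],
    [[0,0,-0.26],0],
    [[0,0,-0.37],0],
    [[0,0,-0.48],0],
    [[0,0,-0.59],0],
    [[0,0,-0.67],0],
    [[0,0,-0.7],0],
  ],
)

```text
time_s: 6.55
ee_pos: [0.5497, -0.25, 0.1928]
eef_rot: [3.139, 0.001, 1.555]
force: [0.6, -0.7, -2.4]
grip_width: 0.0139
grip_force: 30.0
```

```bash
python3 - <<'E'
from h import *
print(ctrl.get_obs()["grip_force"],ctrl.get_obs()["ee_pos"])
i=camera_info("wrist");a,d=camera("wrist");P=cloud("wrist",d,i);cv2.imwrite("pics/w2.png",a)
Q=P.reshape(-1,3)[(d>0).ravel()];Q=Q[(np.hypot(Q[:,0]-.55,Q[:,1]+.25)<.09)]
for n,lo,hi in(("sheet",.14,.17),("collar",.178,.192)):
    S=Q[(Q[:,2]>lo)&(Q[:,2]<hi)];print(n,len(S),rect(S) if len(S) else "",np.median(S[:,2]).round(4))
go([.5585,.0,.190],98.5)
E
```

```text
29.99693602323532 [ 0.54966414 -0.24996411  0.19280606]
sheet 27050 [ 550.3 -244.4  124.8  104.5   -0.7] 0.1626
collar 2061 [ 550.1 -249.2   66.3   34.1   -1. ] 0.1881
t 6.6 pos [ 0.5497 -0.2499  0.1926] rot [1.7985e+02 8.0000e-02 8.9080e+01] w 0.0137 F [ 0.3  0.5 -1.1]  -> shift [1.25  0.024 0.011] turn -0.0262
```

View pics/w2.png

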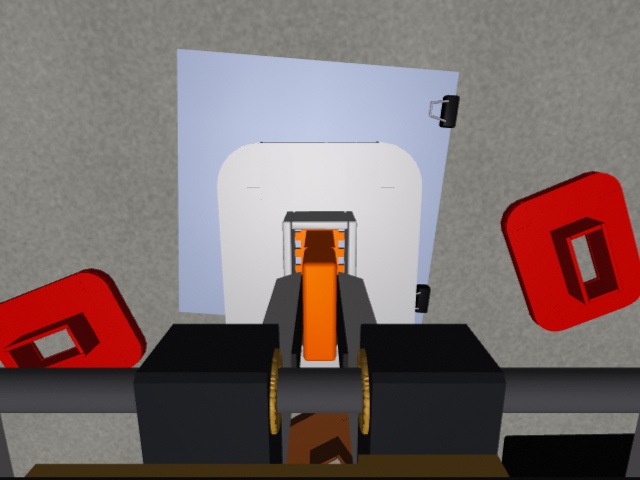

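The wrist picture shows the orange grip pinched at (320,290) with the white cover riding on it, level. Lid centre and TCP agree within 1 mm. Now I'm carrying it toward the box.

Request:
carry_out(
  motion=[
    [[0.02,0,0],0],
    [[0.06,0,0],-0.002],
    [[0.12,0,0],-0.005],
    [[0.2,0,0],-0.008],
    [[0.3,0,0],-0.011],
    [[0.4,0,0],-0.014],
    [[0.5,0,0],-0.017],
    [[0.6,0,0],-0.02],
    [[0.7,0,0],-0.023],
    [[0.8,0,0],-0.025],
    [[0.9,0,0],-0.027],
    [[1,0,0],-0.028],
  ],
)

```text
time_s: 7.8
ee_pos: [0.552, -0.0477, 0.1901]
eef_rot: [-3.141, -0.0, 1.733]
force: [-0.1, 0.7, -2.2]
grip_width: 0.014
grip_force: 30.0
```

Request:
carry_out(
  motion=[
    [[0.1,0.016,0],0],
    [[0.2,0.032,0],0],
    [[0.3,0.048,0],0],
    [[0.4,0.064,0],0],
    [[0.5,0.08,0],0],
    [[0.6,0.096,0],0],
    [[0.7,0.112,0],0],
    [[0.8,0.128,0],0],
    [[0.88,0.14,0],0],
    [[0.94,0.15,0],0],
    [[0.98,0.157,0],0],
    [[1,0.16,0],0],
  ],
)

```text
time_s: 9.0
ee_pos: [0.5521, 0.1534, 0.1902]
eef_rot: [-3.142, 0.0, 1.731]
force: [-0.3, 0.1, -2.1]
grip_width: 0.0136
grip_force: 30.0
```

```bash
python3 - <<'E'
from h import *
go([.5585,.225,.190],99.2)
E
```

```text
t 9.0 pos [0.5521 0.1534 0.1902] rot [-180.      0.     99.18] w 0.0136 F [-0.3  0.1 -2.1]  -> shift [0.348 0.089 0.001] turn -0.0
```

```bash
python3 - <<'E'
from h import *
i=camera_info("wrist");a,d=camera("wrist");P=cloud("wrist",d,i)
Q=P.reshape(-1,3)[(d>0).ravel()];Q=Q[(np.hypot(Q[:,0]-.5585,Q[:,1]-.226)<.09)]
S=Q[(Q[:,2]>.05)&(Q[:,2]<.06)];print(len(S),rect(S),np.median(S[:,2]),S[:,:2].min(0),S[:,:2].max(0))
a,d=camera("top");P=cloud("top",d);Q=P[190:260,150:300].reshape(-1,3)
for lo,hi in((.047,.065),(.15,.175)):
    S=Q[(Q[:,2]>lo)&(Q[:,2]<hi)];print(len(S),rect(S) if len(S) else 0,np.median(S[:,2]))
E
```

```text
2062 [553.7 252.   90.4  72.1 -80.4] 0.05495092136644439 [0.50563888 0.21399454] [0.60356524 0.2926355 ]
10 [552.5 282.4  29.2   1.6 -78.7] 0.05180328516164068
897 [566.2 137.8 130.9 104.7 -16. ] 0.16081863403817587
```

The wrist view puts the box at (0.558, 0.228), yaw about 9.5°. Relative to the lids, that matches the top camera to within 0.5 mm. I'm moving over the box and down to just above the rim.

Request:
carry_out(
  motion=[
    [[0.03,0.007,0],0],
    [[0.09,0.022,0],0],
    [[0.17,0.042,0],0],
    [[0.25,0.061,0],-0.0006],
    [[0.31,0.076,0],-0.0006],
    [[0.35,0.086,0],-0.0006],
    [[0.36,0.088,0],-0.0006],
    [[0.36,0.088,0],-0.0006],
    [[0.36,0.088,0],-0.0006],
  ],
)

```text
time_s: 10.0
ee_pos: [0.5582, 0.2263, 0.1903]
eef_rot: [-3.142, 0.0, 1.734]
force: [0.0, 0.6, -2.2]
grip_width: 0.0134
grip_force: 30.0
```

Request:
carry_out(
  motion=[
    [[0,0,0.02],0],
    [[0,0,0.06],0],
    [[0,0,0.12],0],
    [[0,0,0.2],0],
    [[0,0,0.27],0],
    [[0,0,0.33],0],
    [[0,0,0.37],0],
    [[0,0,0.4],0],
    [[0,0,0.41],0],
    [[0,0,0.41],0],
    [[0,0,0.41],0],
  ],
)

```text
time_s: 11.1
ee_pos: [0.5584, 0.2268, 0.1088]
eef_rot: [3.141, -0.0, 1.734]
force: [-0.0, -0.6, -1.4]
grip_width: 0.0135
grip_force: 30.0
```

```bash
python3 - <<'E'
from h import *
go([.558,.2272,.0925],99.4)
a,d=camera("scene");cv2.imwrite("pics/s2.png",cv2.resize(a[120:260,300:480],None,fx=4,fy=4,interpolation=cv2.INTER_CUBIC))
a,d=camera("top");P=cloud("top",d);Q=P[180:270,150:300].reshape(-1,3)
for lo,hi in((.07,.09),(.097,.107)):
    S=Q[(Q[:,2]>lo)&(Q[:,2]<hi)];print(len(S),rect(S) if len(S) else 0,np.median(S[:,2]))
E
```

```text
t 11.1 pos [0.5584 0.2268 0.1088] rot [ 1.7995e+02 -1.0000e-02  9.9370e+01] w 0.0135 F [-0.  -0.6 -1.4]  -> shift [ 0.003 -0.002  0.081] turn -0.0001
946 [567.2 187.6 105.3  58.4 -79.8] 0.07951811787345409
60 [564.8 202.2  34.5  20.7 -77.7] 0.10314979307335781
```

View pics/s2.png

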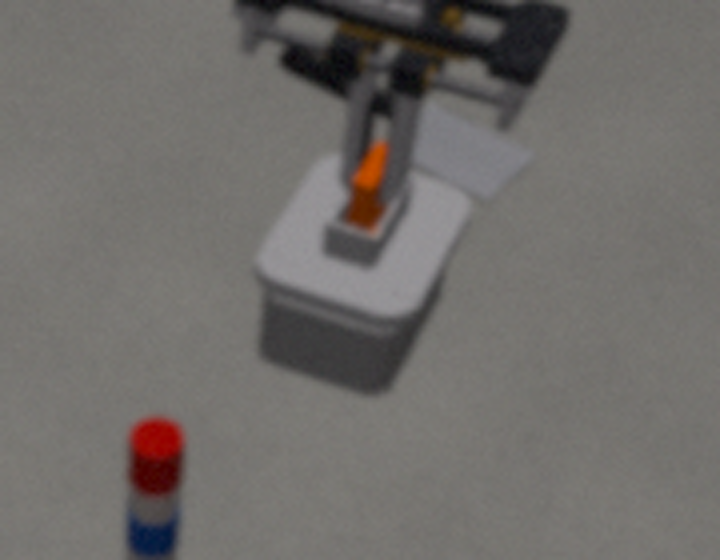

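The crop shows the cover squarely above the box, aligned in yaw. Top-camera offsets to the box are within 2 mm. Lowering gently.

Request:
carry_out(
  motion=[
    [[0,0,0.01],0],
    [[0,0,0.02],0],
    [[0,0,0.03],0],
    [[0,0,0.04],0],
    [[0,0,0.047],0],
    [[0,0,0.054],0],
    [[0,0,0.06],0],
    [[0,0,0.06],0],
  ],
)

```text
time_s: 12.0
ee_pos: [0.5581, 0.2266, 0.0961]
eef_rot: [-3.141, 0.0, 1.734]
force: [0.5, 0.9, -2.0]
grip_width: 0.0135
grip_force: 30.0
```

Request:
carry_out(
  motion=[
    [[0,0,0.005],0],
    [[0,0,0.01],0],
    [[0,0,0.013],0],
    [[0,0,0.017],0],
    [[0,0,0.02],0],
    [[0,0,0.02],0],
  ],
)

```text
time_s: 12.6
ee_pos: [0.5582, 0.2267, 0.0922]
eef_rot: [3.142, -0.0, 1.734]
force: [-0.1, -0.1, -2.5]
grip_width: 0.0138
grip_force: 30.0
```

No contact force yet, so I'm continuing in half-millimetre steps.

Request:
carry_out(
  motion=[
    [[0,0,0.0025],0],
    [[0,0,0.005],0],
    [[0,0,0.005],0],
  ],
)

```text
time_s: 12.9
ee_pos: [0.5582, 0.2267, 0.0922]
eef_rot: [3.141, -0.0, 1.734]
force: [-5.6, -2.0, 8.3]
grip_width: 0.0136
grip_force: 30.0
```

Request:
carry_out(
  motion=[
    [[0,0,0.0025],0],
    [[0,0,0.005],0],
    [[0,0,0.005],0],
  ],
)

```text
time_s: 13.2
ee_pos: [0.5583, 0.2268, 0.0921]
eef_rot: [3.14, -0.0, 1.734]
force: [-8.2, -3.4, 16.8]
grip_width: 0.0136
grip_force: 30.0
```

Contact came at the expected home height. I'll ease off the push, then check the sheet height before letting go.

Request:
carry_out(
  motion=[
    [[0,0,-0.004],0],
    [[0,0,-0.008],0],
    [[0,0,-0.008],0],
  ],
)

```text
time_s: 13.5
ee_pos: [0.5583, 0.2267, 0.0922]
eef_rot: [3.141, -0.0, 1.734]
force: [-2.6, -1.0, 4.0]
grip_width: 0.0137
grip_force: 30.0
```

```bash
cat >> h.py <<'E'
def lids():
    i=camera_info("wrist");a,d=camera("wrist");P=cloud("wrist",d,i)
    Q=P.reshape(-1,3)[(d>0).ravel()];Q=Q[np.hypot(Q[:,0]-.558,Q[:,1]-.228)<.09]
    for n,lo,hi in(("sheet",.057,.07),("collar",.082,.095),("grip",.108,.125)):
        S=Q[(Q[:,2]>lo)&(Q[:,2]<hi)]
        if len(S)<50: continue
        S=S[abs(S[:,2]-np.median(S[:,2]))<.004]
        c=np.linalg.lstsq(np.c_[S[:,:2]-S[:,:2].mean(0),np.ones(len(S))],S[:,2],rcond=None)[0]
        print(n,len(S),rect(S),"z",np.median(S[:,2]).round(4),"tilt deg",np.degrees(c[:2]).round(2))
    return a
E
python3 - <<'E'
from h import *
lids();go([.558,.2272,.0925],99.4)
E
```

```text
sheet 26597 [558.1 232.3 104.6 124.4   9.4] z 0.062 tilt deg [0.04 0.04]
collar 1709 [559.  227.6  34.1  66.2  10.5] z 0.0878 tilt deg [-0.05 -0.05]
grip 3880 [561.6 229.6  35.1  44.1  31.3] z 0.1159 tilt deg [-0.07 -0.28]
t 13.55 pos [0.5583 0.2267 0.0922] rot [ 1.7997e+02 -1.0000e-02  9.9370e+01] w 0.0135 F [-2.2 -0.4  6.4]  -> shift [ 0.003 -0.001 -0.002] turn -0.0001
```

The sheet is level at 62 mm, which is fully home. Releasing.

Request:
carry_out(
  motion=[
    [[0,0,0],0],
    [[0,0,0],0],
    [[0,0,0],0],
    [[0,0,0],0],
    [[0,0,0],0],
    [[0,0,0],0],
    [[0,0,0],0],
    [[0,0,0],0],
    [[0,0,0],0],
    [[0,0,0],0],
  ],
  hand=-1,
)

```text
time_s: 14.55
ee_pos: [0.5582, 0.2266, 0.0918]
eef_rot: [3.142, 0.0, 1.734]
force: [-0.4, 0.4, -0.0]
grip_width: 0.0903
grip_force: 0.0
```

```bash
python3 - <<'E'
from h import *
a=lids();cv2.imwrite("pics/w3.png",a);go([.558,.2272,.0655],99.4)
E
```

```text
sheet 33758 [558.  232.2 104.5 124.5   9.5] z 0.062 tilt deg [0.03 0.05]
collar 3227 [556.7 226.7  70.9  73.7  48.8] z 0.0878 tilt deg [-0.13  0.  ]
grip 4281 [556.6 227.8  44.9 111.2  86.4] z 0.1159 tilt deg [ 0.13 -0.37]
t 14.6 pos [0.5581 0.2267 0.0919] rot [180.    -0.    99.37] w 0.0927 F [ 0.  -0.1 -0.3]  -> shift [ 0.003 -0.     0.132] turn -0.0001
```

View pics/w3.png

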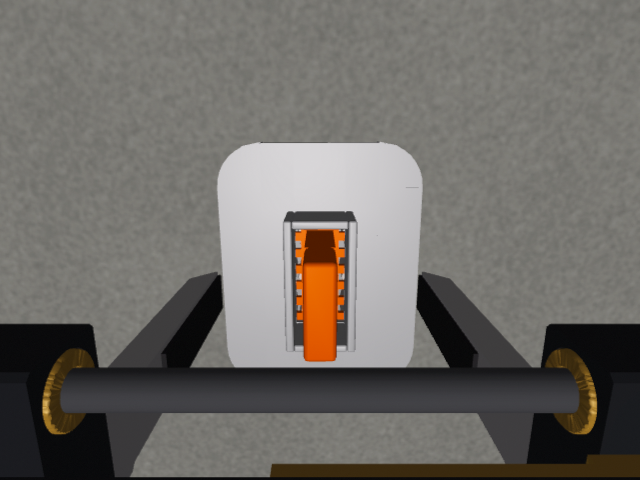

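The wrist picture shows the grip released and upright in the collar (285–356, 212–350), with the slots behind it. Now lowering to the collar and pinching.

Request:
carry_out(
  motion=[
    [[0.002,0,0.02],0],
    [[0.002,0,0.05],0],
    [[0.002,0,0.08],0],
    [[0.002,0,0.105],0],
    [[0.002,0,0.122],0],
    [[0.002,0,0.13],0],
    [[0.002,0,0.13],0],
    [[0.002,0,0.13],0],
  ],
)

```text
time_s: 15.4
ee_pos: [0.5582, 0.2271, 0.066]
eef_rot: [3.141, -0.0, 1.734]
force: [-0.6, -0.4, 0.5]
grip_width: 0.0945
grip_force: 0.0
```

Request:
carry_out(
  motion=[
    [[0,0,0],0],
    [[0,0,0],0],
    [[0,0,0],0],
    [[0,0,0],0],
    [[0,0,0],0],
    [[0,0,0],0],
    [[0,0,0],0],
    [[0,0,0],0],
    [[0,0,0],0],
    [[0,0,0],0],
    [[0,0,0],0],
  ],
  hand=1,
  force=20,
)

```text
time_s: 16.5
ee_pos: [0.5581, 0.2271, 0.0658]
eef_rot: [3.142, -0.0, 1.734]
force: [0.6, -0.3, 0.6]
grip_width: 0.0334
grip_force: 20.0
```

Request:
carry_out(
  motion=[
    [[0,0,-0.005],0],
    [[0,0,-0.01],0],
    [[0,0,-0.02],0],
    [[0,0,-0.03],0],
    [[0,0,-0.04],0],
    [[0,0,-0.055],0],
    [[0,0,-0.07],0],
    [[0,0,-0.085],0],
    [[0,0,-0.1],0],
    [[0,0,-0.1],0],
  ],
)

```text
time_s: 17.5
ee_pos: [0.5583, 0.2271, 0.0864]
eef_rot: [3.141, -0.0, 1.734]
force: [-0.8, -0.0, -1.8]
grip_width: 0.0341
grip_force: 20.0
```

Request:
carry_out(
  motion=[
    [[0,0,-0.02],0],
    [[0,0,-0.05],0],
    [[0,0,-0.09],0],
    [[0,0,-0.14],0],
    [[0,0,-0.19],0],
    [[0,0,-0.24],0],
    [[0,0,-0.29],0],
    [[0,0,-0.34],0],
    [[0,0,-0.375],0],
    [[0,0,-0.395],0],
    [[0,0,-0.4],0],
    [[0,0,-0.4],0],
  ],
)

```text
time_s: 18.7
ee_pos: [0.558, 0.227, 0.1656]
eef_rot: [-3.141, 0.0, 1.734]
force: [0.0, 0.1, -1.7]
grip_width: 0.034
grip_force: 20.0
```

Request:
carry_out(
  motion=[
    [[0,0,0],0],
    [[0,0,0],0],
    [[0,0,0],0],
    [[0,0,0],0],
    [[0,0,0],0],
  ],
)

```text
time_s: 19.2
ee_pos: [0.5581, 0.2271, 0.1658]
eef_rot: [-3.142, 0.0, 1.734]
force: [-0.4, -0.3, -1.6]
grip_width: 0.0339
grip_force: 20.0
```

```bash
python3 - <<'E'
from h import *
go([.558,.2272,.166],99.4)
a,d=camera("scene");cv2.imwrite("pics/s3.png",cv2.resize(a[90:260,300:480],None,fx=3.5,fy=3.5,interpolation=cv2.INTER_CUBIC))
P=cloud("scene",d)
hsv=cv2.cvtColor(a,cv2.COLOR_BGR2HSV);m=(hsv[...,0]>4)&(hsv[...,0]<20)&(hsv[...,1]>120)&(d>0)&(np.hypot(P[...,0]-.558,P[...,1]-.228)<.08)
S=P[m];print("orange",m.sum(),np.percentile(S[:,2],[5,25,50,75,95]).round(3),S[:,:2].min(0).round(3),S[:,:2].max(0).round(3))
Q=P.reshape(-1,3);Q=Q[(np.hypot(Q[:,0]-.558,Q[:,1]-.228)<.09)&(Q[:,2]>.157)&(Q[:,2]<.168)];print("sheet",len(Q),rect(Q),np.median(Q[:,2]))
c=np.linalg.lstsq(np.c_[Q[:,:2]-Q[:,:2].mean(0),np.ones(len(Q))],Q[:,2],rcond=None)[0];print("tilt",np.degrees(c[:2]))
E
```

```text
t 19.2 pos [0.5581 0.2271 0.1658] rot [-180.      0.     99.37] w 0.0339 F [-0.4 -0.3 -1.6]  -> shift [ 0.001 -0.    -0.001] turn -0.0001
orange 1215 [0.038 0.058 0.059 0.061 0.291] [0.506 0.158] [0.615 0.294]
sheet 1115 [556.9 223.7 104.7 138.5   9.8] 0.1626307849182579
tilt [-0.17524673  0.39871941]
```

View pics/s3.png

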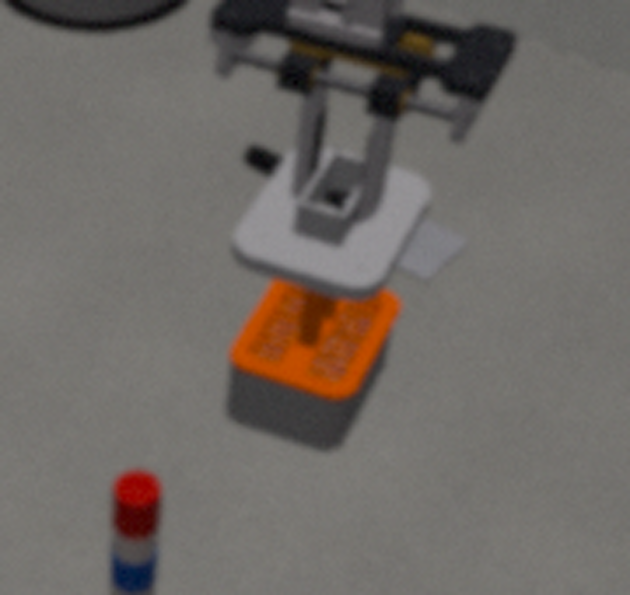

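The crop shows the pale cover held level above the box, with the orange lid flush on the box and its slots open. The orange flange reads 59 mm, which is home, and the cover sheet reads 162 mm, 10 cm up. Handing in.

```bash
python3 -c "
from station import ctrl
print(ctrl.hand_in())"
```

```text
the job is handed in; nothing more can be done
None
```

The job is done and handed in: the orange lid sits fully home on the box with its slots open, and the arm holds the pale cover level and still 10 cm above where it sat, at about 19 s of the 48 s allowed.

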